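# Close the leaf of the loaded drill jig

## Task

Two drill jigs stand on the bench with their hinged leaves tipped back open; one has a casting in its nest, the other is empty. Take the leaf of the loaded jig by its handle bar, swing it over and lower it gently all the way down onto its rest posts, without letting it drop or slam, then let go. Leave the empty jig's leaf open.

Things in the scene. Friction and masses are not known exactly. Their poses are not given: they have to be found in the camera images.
- loaded_jig: drill jig with a grey casting (38x45x50 mm, top at 64 mm) in its nest: metal base 200x110x14 mm, fixed to the bench. Origin: centre of the underside; x points to its hinge end (roughly to the robot's left), z up. Hinge axis along y at x=60, z=74 mm. Rest posts 70 mm high at x=-45, y=+-43; back rests 125 mm high at x=91, y=+-43. The empty jig, of the same make, is over 28 cm to its left or right.
- leaf (a joint): hinge angle of the loaded jig's leaf, rad: 0 closed, level on the rest posts (hard stop); 1.57 upright; 1.95 open on the back rests (start). Aluminium plate 86 mm wide, 8 thick, reaching 72 mm from the hinge; two side arms (74 mm clear between) carry the handle bar 135 mm from the hinge. About 0.25 kg on a free hinge: past upright it falls shut unless held.
- leaf_bar (a point): middle of that leaf's handle bar: black round sleeve, 16 mm diameter, 72 mm long, parallel to the hinge. At angle a it is in the jig's frame at x = 60-135cos(a), y = 0, z = 74+135sin(a) mm. The sleeve turns freely, so fingers pinching it from above, front and back, can point down throughout. Closed: 55 mm open between bar and plate, 52 mm air below it. Axes turn with the leaf; y along the bar.
- spare_leaf (a joint): the same hinge angle, rad, for the leaf of the empty jig: starts open at 1.95 and is to stay open.

How it is judged:
At the end, for the whole second after the job is handed in: the loaded jig's leaf lies closed on its rest posts (within 0.06 rad, 8 mm at the bar) and at rest, and the empty jig's leaf still leans back open (above 1.8 rad) (value of joint leaf below 0.06 rad and velocity of joint leaf between -0.1 and 0.1 rad/s and value of joint spare_leaf above 1.8 rad); the robot touches nothing.
It fails at once if the leaf drops or slams: it closes faster than 3.5 rad/s (0.47 m/s at the bar, about a 10 mm drop) within the last 0.5 rad before its rest posts (value of joint leaf below 0.5 rad and velocity of joint leaf below -3.5 rad/s).
It fails at once if the empty jig's leaf is swung up off its back rests past upright (value of joint spare_leaf below 1.5 rad).
It also fails if it takes over 40 s, if anything falls off the work surface, if the arm or the gripper's body presses on something with over 40 N, if the wrist force passes 120 N, or if a joint passes its speed limit or range.

## Robot

A 6-joint arm with a two-finger parallel gripper is mounted at the origin on a cart in front of the work surface, level with it; the furniture and walls round the work are solid. World frame = base frame: x ahead of the robot, y to its left, z up, the work surface at z = 0. Lengths are in m, angles in rad, forces in N, time in s.
With the tool pointing down it reaches from about 0.325 to 0.9 m from the base axis. Payload 3.5 kg.
Tool frame: the origin (TCP) lies midway between the tips of the shut fingers; the grasp point (between the pads) lies 19 mm behind it (manip.grasp_offset is the distance from the TCP to the grasp point, in m); z points along the fingers, y is the line along which they close (so a half turn about z gives the same grasp; the last joint's range is limited). The gripper opens to 85 mm and grips with 20 to 120 N. Pads are 22 mm wide; open, the fingers measure 114 mm over their backs; the gripper's body (76 mm by 85 mm) begins 54 mm behind the grasp point. The pads swing forward as they close: fully open they stand 13 mm farther back than shut.
Start: joints at [-1.417, 0.276, -0.026, 1.268, 0, 1.467], TCP at [0.159, -0.605, 0.231] pointing down, gripper open.
Joint ranges: [-3.12, 3.12], [-0.85, 1.88], [-1.08, 1.24], [-1.95, 2.15], [-1.57, 1.53], [-3.14, 3.14]. Speed limits (rad/s): [2.57, 2.57, 3.14, 3.14, 3.14, 3.14].

## Interface

Orientations are given as a unit quaternion [w, x, y, z].
In Python, from plant import manip, eyes gives the robot as it stands.
- The arm moves only by the tool step_arm, never from a script. Its arguments are lists of equal length, an entry for each row: "travel": the shift along the tool's x, y, z in mm, a list of three; "roll": the turn about the tool's z in degrees. A call has 1 to 20 rows; each row shifts and turns the commanded pose from where the row before left it, along the tool's axes as they then stand; what a row does not reach is not made up. A row lasts 1/10 s, in which the tool goes at most 50 mm and 8.59 degrees, less where a joint would pass 70% of its speed; a pose out of reach is approached as far as the arm can. A call with a gripper value outside its range is refused whole. "grip" is the finger opening in mm, from 0 to 85.4, set as the call begins (left out, the last holds). The fingers move at their own pace and stop on an object; the grip force is fixed at half the most. Time passes only in rows, so rows that do not move let the fingers close. It gives the time, the measured TCP pose, the force, the opening and the grip force at its end, in the units of the state.
- manip.observe(): the state, without advancing time (a new reading comes with each control period).
- eyes.get_image(name): name is "scene" or "side" or "wrist"; returns a dict with "color" (420x560x3 uint8, red, green, blue), "depth" (420x560 float32, m along the optical axis (not along the pixel's ray), 0 where there is no reading), "fx", "fy", "cx", "cy" (pixels), "pose" (4x4, takes a point from camera to world coordinates). Camera axes: x right, y up, looking along -z (the intrinsics and any distortion apply to the point x, -y, -z); pixel columns grow to the right and rows downward; lengths in m; the calibration is good to about 2 mm. A picture is of the moment at which its call begins.
- manip.job_done(): hands the job in; it is judged then, once.
The state is a dict: "time_s": time; "joint_pos": joint angles; "joint_vel": joint speeds; "joint_torque": joint torques, N m; "position": TCP position; "ee_rot": TCP orientation; "contact_force": force on the tool from outside, world axes, zero at the start; "wrist_torque": the same for the moment, N m; "finger_gap": finger opening in m; "gripper_force": force on a finger pad.
Only numpy, scipy, OpenCV 4.12 (cv2) and the standard library are available. Lean on these libraries where they do the work, as an engineer would, in place of code of your own. Each camera call takes 0.05 s, during which the arm holds its last target. There are 200 camera calls.

## Working session

There is one attempt and no reset: what is moved stays moved. The work goes in short steps, Python scripts to look and compute and a tool call to move; the robot and the scene stay as the last step left them, time stands still between calls to the robot, and variables do not carry over. Pictures are saved under pics/ and viewed, at most 10 in all, crops included, and the job is handed in when it is done.

Besides the shell and the picture viewer there is one more tool, called after "Request:" by a JSON object that holds its "method" and its "body", one argument or row to a line. step_arm: Moves the arm, as the interface text tells. Its arguments: {"type":"object","properties":{"travel":{"type":"array","items":{"type":"array","items":{"type":"number"}}},"roll":{"type":"array","items":{"type":"number"}},"grip":{"type":"number"}},"required":["travel","roll"]}

```bash
mkdir -p pics; python3 - <<'E'
from plant import manip, eyes
import cv2,numpy as np
a=eyes.get_image("scene");b=eyes.get_image("side")
np.savez('v.npz',**{n+k:v for n,d in(('a',a),('b',b)) for k,v in d.items()})
cv2.imwrite('pics/a.png',a['color'][:,:,::-1]);cv2.imwrite('pics/b.png',b['color'][:,:,::-1])
s=manip.observe();print(s['position'],s['ee_rot'],a['pose'],b['pose'],s['time_s'])
E
```

```text
[ 0.15862244 -0.60379044  0.23026647] [-1.02759637e-03  9.91768446e-01  1.28040198e-01 -3.35142743e-05] [[ 0.99993742 -0.01080483 -0.00289924  0.52927799]
 [ 0.00714396  0.81617186 -0.57776506 -0.45717114]
 [ 0.00860893  0.57770819  0.81619797  0.86059889]
 [ 0.          0.          0.          1.        ]] [[ 0.99946103  0.01479678  0.0293035   0.55782988]
 [ 0.02159062  0.37612169 -0.92631869 -1.01772543]
 [-0.02472822  0.92645212  0.3755995   0.50529471]
 [ 0.          0.          0.          1.        ]] 0.1
```

View pics/a.png

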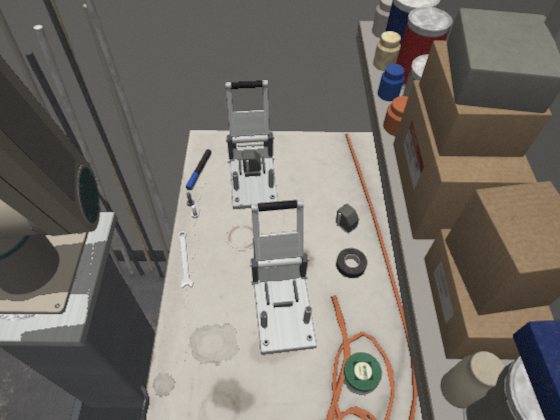

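View pics/b.png

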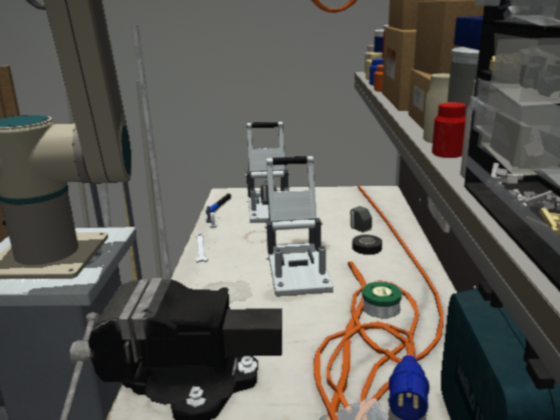

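The far (left) jig holds the grey casting (scene pixel 252,160). Its bar is at about (247,85) in the scene view and (265,125) in the side view. The near jig is empty, with its bar at (277,206).

```bash
cat >h.py <<'E'
import numpy as np,cv2
def pts(d,mask):
    v,u=np.nonzero(mask&(d['depth']>0));z=d['depth'][v,u]
    p=np.c_[(u-d['cx'])/d['fx']*z,-(v-d['cy'])/d['fy']*z,-z,np.ones(len(z))]
    return (p@d['pose'].T)[:,:3]
def bar(d,box):
    u0,u1,v0,v1=box;m=np.zeros(d['depth'].shape,bool)
    m[v0:v1,u0:u1]=d['color'][v0:v1,u0:u1].max(2)<60
    n,l,st,c=cv2.connectedComponentsWithStats(m.astype(np.uint8))
    return pts(d,l==1+np.argmax(st[1:,4]))
E
python3 - <<'E'
from h import *
f=np.load('v.npz')
A={k[1:]:f[k] for k in f if k[0]=='a'};B={k[1:]:f[k] for k in f if k[0]=='b'}
for nm,d,box in(('A load',A,(222,275,78,92)),('A empty',A,(250,310,198,214)),('B load',B,(242,288,119,130)),('B empty',B,(262,318,153,167))):
    p=bar(d,box);m=np.median(p,0)
    p=p[np.linalg.norm(p-m,axis=1)<.06]
    dxy=np.linalg.svd(p-p.mean(0))[2][0];t=(p-p.mean(0))@dxy
    print(nm,len(p),m.round(4),p.mean(0).round(4),dxy.round(3),np.percentile(t,[1,99]).round(4))
# base of loaded jig: points with z 8..20 mm
for nm,d,box in(('A load',A,(225,285,130,212)),('A empty',A,(245,320,255,355))):
    m=np.zeros(d['depth'].shape,bool);m[box[2]:box[3],box[0]:box[1]]=1
    p=pts(d,m);q=p[(p[:,2]>.009)&(p[:,2]<.019)]
    r=cv2.minAreaRect((q[:,:2]*1000).astype(np.float32));print(nm,len(q),r)
    print(np.percentile(q,[1,99],axis=0).round(4))
E
```

```text
A load 184 [0.4674 0.3768 0.2039] [0.4673 0.377  0.2036] [-0.995 -0.103 -0.018] [-0.034   0.0344]
A empty 270 [0.5387 0.0282 0.2056] [0.5393 0.0283 0.2051] [-0.993 -0.12  -0.005] [-0.0347  0.0345]
B load 126 [0.4658 0.3771 0.2004] [0.4659 0.3772 0.2004] [ 0.995  0.096 -0.036] [-0.0326  0.0352]
B empty 222 [0.5403 0.0276 0.2014] [0.5397 0.0276 0.2011] [-0.992 -0.129  0.009] [-0.0337  0.0344]
A load 1767 ((479.2594909667969, 272.766845703125), (110.099853515625, 203.64830017089844), 5.991472244262695)
[[0.425  0.1706 0.0111]
 [0.5389 0.3678 0.0186]]
A empty 3879 ((554.2537841796875, -83.87460327148438), (110.1865005493164, 188.09890747070312), 7.134213924407959)
[[ 0.4986 -0.1778  0.0111]
 [ 0.6139  0.0044  0.0185]]
```

```bash
python3 - <<'E'
from h import *
f=np.load('v.npz')
for c in 'ab':
    d={k[1:]:f[k] for k in f if k[0]==c};m=np.ones(d['depth'].shape,bool)
    p=pts(d,m)
    # everything above 0.2 m within reach sector: list occupied 10cm cells
    q=p[(p[:,2]>.12)&(np.hypot(p[:,0],p[:,1])<1.1)]
    cells,n=np.unique(np.floor(q/[.1,.1,.2]).astype(int),axis=0,return_counts=True)
    print(c,[(*(x*[10,10,20]),k) for x,k in zip(cells,n) if k>15 and x[0]<8])
E
```

```text
a [(np.int64(-20), np.int64(40), np.int64(0), np.int64(27)), (np.int64(-20), np.int64(50), np.int64(0), np.int64(646)), (np.int64(-20), np.int64(50), np.int64(20), np.int64(691)), (np.int64(-10), np.int64(50), np.int64(0), np.int64(1082)), (np.int64(-10), np.int64(50), np.int64(20), np.int64(1630)), (np.int64(0), np.int64(-10), np.int64(0), np.int64(874)), (np.int64(0), np.int64(-10), np.int64(20), np.int64(572)), (np.int64(0), np.int64(0), np.int64(0), np.int64(21)), (np.int64(0), np.int64(40), np.int64(0), np.int64(128)), (np.int64(0), np.int64(40), np.int64(20), np.int64(48)), (np.int64(0), np.int64(50), np.int64(0), np.int64(856)), (np.int64(0), np.int64(50), np.int64(20), np.int64(1764)), (np.int64(10), np.int64(-10), np.int64(0), np.int64(18)), (np.int64(10), np.int64(-10), np.int64(20), np.int64(2379)), (np.int64(10), np.int64(-10), np.int64(40), np.int64(350)), (np.int64(10), np.int64(0), np.int64(0), np.int64(91)), (np.int64(10), np.int64(0), np.int64(20), np.int64(1136)), (np.int64(10), np.int64(0), np.int64(40), np.int64(351)), (np.int64(10), np.int64(50), np.int64(0), np.
[... 8030 characters left out ...]
.int64(70), np.int64(0), np.int64(20), np.int64(574)), (np.int64(70), np.int64(0), np.int64(40), np.int64(339)), (np.int64(70), np.int64(10), np.int64(20), np.int64(389)), (np.int64(70), np.int64(20), np.int64(20), np.int64(314)), (np.int64(70), np.int64(20), np.int64(40), np.int64(41)), (np.int64(70), np.int64(30), np.int64(20), np.int64(236)), (np.int64(70), np.int64(30), np.int64(40), np.int64(155)), (np.int64(70), np.int64(40), np.int64(20), np.int64(41)), (np.int64(70), np.int64(40), np.int64(40), np.int64(32)), (np.int64(70), np.int64(50), np.int64(0), np.int64(833)), (np.int64(70), np.int64(50), np.int64(20), np.int64(1166)), (np.int64(70), np.int64(50), np.int64(40), np.int64(1344))]
```

Request:
{"method": "step_arm", "body": {
  "travel": [
    [0,0,-50],
    [0,0,-50],
    [25.2,-38,0],
    [25.2,-38,0],
    [25.2,-38,0],
    [25.2,-38,0],
    [25.2,-38,0],
    [25.2,-38,0],
    [25.2,-38,0],
    [25.2,-38,0],
    [25.2,-38,0],
    [25.2,-38,0],
    [9,-42,0],
    [9,-42,0],
    [9,-42,0],
    [9,-42,0],
    [9,-42,0],
    [9,-42,0],
    [9,-42,0]
  ],
  "roll": [4.35,4.35,0,0,0,0,0,0,0,0,0,0,0,0,0,0,0,0,0],
  "grip": 60
}}

```text
time_s: 2.0
position: [0.4009, 0.1006, 0.3311]
ee_rot: [0.0, 0.999, 0.053, -0.0]
contact_force: [0.9, -0.4, 0.5]
finger_gap: 0.0596
gripper_force: 0.0
```

Request:
{"method": "step_arm", "body": {
  "travel": [
    [11.9,-34.1,5],
    [11.9,-34.1,5],
    [11.9,-34.1,5],
    [11.9,-34.1,5],
    [11.9,-34.1,5],
    [11.9,-34.1,5],
    [11.9,-34.1,5],
    [11.9,-34.1,5],
    [0,0,0],
    [0,0,0]
  ],
  "roll": [0,0,0,0,0,0,0,0,0,0]
}}

```text
time_s: 3.0
position: [0.4738, 0.2456, 0.3044]
ee_rot: [-0.054, 0.987, 0.148, -0.009]
contact_force: [-0.9, 0.0, 0.6]
finger_gap: 0.0598
gripper_force: 0.0
```

```bash
python3 - <<'E'
from plant import manip, eyes
import cv2,numpy as np
from h import *
d=eyes.get_image("wrist");cv2.imwrite('pics/w.png',d['color'][:,:,::-1])
s=manip.observe();print(s['position'],s['ee_rot'],d['pose'])
p=pts(d,d['color'].max(2)<60)
q=p[(np.abs(p[:,2]-.203)<.012)&(np.hypot(p[:,0]-.467,p[:,1]-.382)<.06)]
print(len(q));
if len(q): print(cv2.minAreaRect((q[:,:2]*1000).astype(np.float32)),q[:,2].max(),np.median(q,0))
E
```

```text
[0.47365864 0.24521922 0.30452625] [-0.05411944  0.987513    0.14767327 -0.00904211] [[ 0.29095735  0.89595218  0.33557937  0.55612368]
 [-0.95043164  0.31087673 -0.00594675  0.25321688]
 [-0.10965182 -0.31721499  0.94199317  0.44608923]
 [ 0.          0.          0.          1.        ]]
2581
((466.5417785644531, 381.2078857421875), (96.86914825439453, 15.618204116821289), 6.150140762329102) 0.20932685254735534 [0.46912114 0.37887188 0.20588152]
```

View pics/w.png

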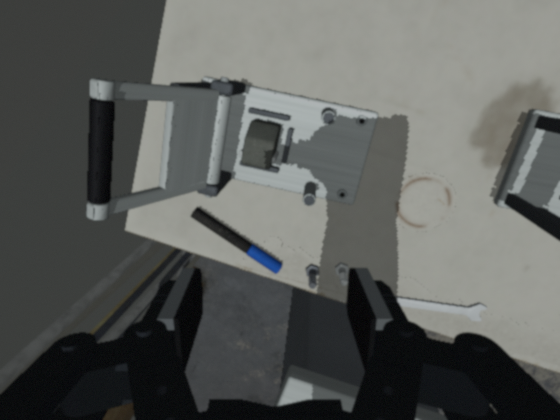

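The wrist view shows the loaded jig, with its bar at (100,150). The bar measures (0.4665, 0.381) with yaw 6.15°, which agrees with the earlier value. The arm stopped short and tilted, so I'll check the joints.

```bash
python3 - <<'E'
from plant import manip
s=manip.observe();print(s['joint_pos'],s['joint_vel'],s['contact_force'],s['wrist_torque'],s['joint_torque'])
E
ls
```

```text
[ 0.29597627  0.0761566  -0.11742921  1.37919603  0.10977646  3.14057861] [-0.01056026 -0.01380194 -0.01048496 -0.00038335  0.00160507  0.00091734] [-0.10922781  0.42208202  1.16797645] [-0.11530294 -0.00910388 -0.04666974] [ 2.32682205e-01 -3.39434266e+01  3.03450215e+01 -3.32541356e-02
  3.19498619e-01 -5.19439936e-05]
h.py
pics
v.npz
```

Request:
{"method": "step_arm", "body": {
  "travel": [
    [0,0,0],
    [0,0,0],
    [0,0,0],
    [0,0,0],
    [0,0,0]
  ],
  "roll": [-8.5,-8.5,-8.5,-8.5,-8.5]
}}

```text
time_s: 3.55
position: [0.4735, 0.2445, 0.305]
ee_rot: [-0.054, 0.866, 0.498, 0.012]
contact_force: [0.7, -0.3, -0.6]
finger_gap: 0.0597
gripper_force: 0.0
```

```bash
python3 - <<'E'
from plant import manip
from scipy.spatial.transform import Rotation as R
s=manip.observe();print(s['joint_pos'],s['position'],s['ee_rot']);q=s['ee_rot']
print(R.from_quat(q[1:].tolist()+[q[0]]).as_matrix().round(3))
E
```

```text
[ 0.29475868  0.07450142 -0.11828964  1.37902177  0.10982363  2.39274269] [0.47351091 0.24452119 0.30497988] [-0.05358988  0.86562834  0.49766961  0.01185997]
[[ 0.504  0.863 -0.033]
 [ 0.86  -0.499  0.105]
 [ 0.074 -0.081 -0.994]]
```

Request:
{"method": "step_arm", "body": {
  "travel": [
    [0,0,0],
    [0,0,0],
    [0,0,0],
    [0,0,0],
    [0,0,0],
    [0,0,0],
    [0,0,0],
    [0,0,0],
    [0,0,0],
    [0,0,0],
    [0,0,0],
    [0,0,0],
    [0,0,0],
    [0,0,0],
    [0,0,0],
    [0,0,0]
  ],
  "roll": [-8.43,-8.43,-8.43,-8.43,-8.43,-8.43,-8.43,-8.43,-8.43,-8.43,-8.43,-8.43,-8.43,-8.43,-8.4,0]
}}

```text
time_s: 5.15
position: [0.4736, 0.2446, 0.305]
ee_rot: [-0.014, -0.051, 0.997, 0.053]
contact_force: [-0.8, 1.1, 0.1]
finger_gap: 0.0598
gripper_force: 0.0
```

```bash
cat >>h.py <<'E'
from scipy.spatial.transform import Rotation as R
def tool(s):
    q=np.array(s['ee_rot']);return R.from_quat(np.r_[q[1:],q[0]]).as_matrix()
def go(s,tgt,off=.019):  # travel in mm to put grasp point on tgt
    M=tool(s);return (M.T@(np.array(tgt)+M[:,2]*off-np.array(s['position']))*1000).round(1)
E
python3 - <<'E'
from h import *
from plant import manip
s=manip.observe();print(tool(s).round(3),s['joint_pos'])
b=np.array([.4668,.3818,.1994]);M=tool(s)
print(manip.grasp_offset, go(s,b-M[:,2]*.09), go(s,b))
E
```

```text
[[-0.994 -0.1   -0.033]
 [-0.103  0.989  0.105]
 [ 0.022  0.108 -0.994]] [ 0.29483067  0.07456474 -0.1182034   1.37891485  0.10993241  0.19263551]
0.0187 [ -9.7 125.   48.5] [ -9.7 125.  138.5]
```

Request:
{"method": "step_arm", "body": {
  "travel": [
    [-2.4,31.2,0],
    [-2.4,31.3,0],
    [-2.4,31.2,0],
    [-2.5,31.3,0],
    [0,0,40],
    [0,0,40],
    [0,0,0]
  ],
  "roll": [0,0,0,0,0,0,0]
}}

```text
time_s: 5.85
position: [0.4637, 0.376, 0.232]
ee_rot: [-0.02, -0.05, 0.997, 0.05]
contact_force: [-0.9, -0.9, -1.4]
finger_gap: 0.06
gripper_force: 0.0
```

```bash
python3 - <<'E'
from h import *
from plant import manip,eyes
s=manip.observe();print(tool(s).round(3),s['joint_pos'])
d=eyes.get_image('side');cv2.imwrite('pics/s2.png',d['color'][90:230,180:360,::-1].repeat(4,0).repeat(4,1))
b=np.array([.4668,.3818,.1994]);print(go(s,b))
E
```

```text
[[-0.994 -0.098 -0.044]
 [-0.102  0.99   0.098]
 [ 0.034  0.102 -0.994]] [ 0.52025773  0.21281902 -0.11008884  1.23730608  0.10734352  0.42057731]
[-4.8  2.2 51.8]
```

View pics/s2.png

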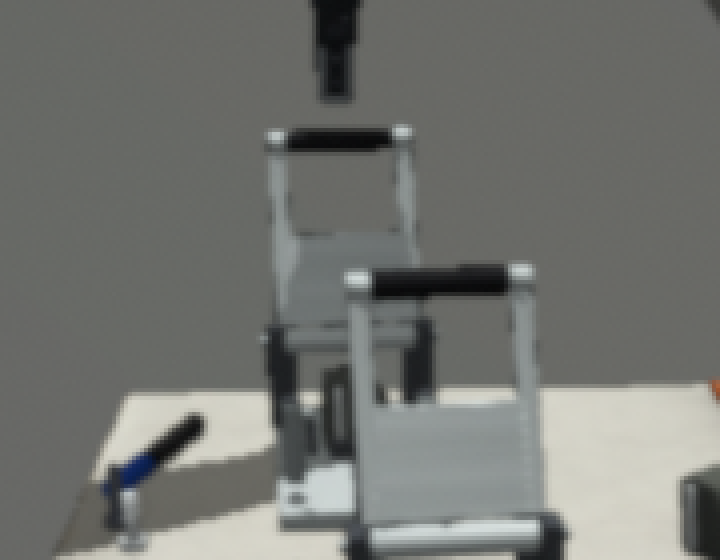

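The gripper is over the middle of the loaded jig's bar (finger at (337,85), bar at (340,140) in the crop). The next moves are to descend and then grip.

Request:
{"method": "step_arm", "body": {
  "travel": [
    [-4.8,2.2,0],
    [0,0,26],
    [0,0,26],
    [0,0,0],
    [0,0,0]
  ],
  "roll": [0,0,0,0,0]
}}

```text
time_s: 6.4
position: [0.4725, 0.3867, 0.189]
ee_rot: [-0.013, -0.051, 0.997, 0.054]
contact_force: [-0.3, 0.3, 1.4]
finger_gap: 0.06
gripper_force: 0.0
```

Request:
{"method": "step_arm", "body": {
  "travel": [
    [0,0,0],
    [0,0,0],
    [0,0,0],
    [0,0,0],
    [0,0,0],
    [0,0,0]
  ],
  "roll": [0,0,0,0,0,0],
  "grip": 0
}}

```text
time_s: 7.0
position: [0.4721, 0.3853, 0.1882]
ee_rot: [-0.013, -0.051, 0.997, 0.052]
contact_force: [0.9, -4.8, 5.6]
finger_gap: 0.0138
gripper_force: 58.6
```

```bash
cat >>h.py <<'E'
def arc(s,o=(.479,.273),yaw=6.1,ang=None):
    """jig-frame grasp point and leaf angle about the hinge"""
    M=tool(s);g=np.array(s['position'])-M[:,2]*.0187
    X=np.array([-np.sin(np.radians(yaw)),np.cos(np.radians(yaw)),0]);d=g-np.r_[o,0]
    return d@X*1000,d@np.array([X[1],-X[0],0])*1000,g[2]*1000,X
E
python3 - <<'E'
from h import *
from plant import manip
s=manip.observe();x,y,z,X=arc(s);M=tool(s)
print(M.round(3),s['joint_pos'],s['position'],s['contact_force']);print(x,y,z,np.hypot(x-60,z-74),np.arctan2(z-74,60-x))
r=135;pa=np.arctan2(z-74,60-x);aa=np.linspace(pa,0,28)
P=np.array([(60-r*np.cos(a))*X+[0,0,74+r*np.sin(a)] for a in aa])
print((np.diff(P,axis=0)@M).round(1).tolist())
E
```

```text
[[-0.994 -0.101 -0.03 ]
 [-0.103  0.989  0.103]
 [ 0.02   0.106 -0.994]] [ 0.52820936  0.25097412 -0.15623571  1.13773145  0.10441895  0.42721763] [0.47213974 0.38531889 0.18818466] [ 0.88655486 -4.77380355  5.57715387]
110.43681063830584 5.473241061433262 206.7765925093899 142.03343052172224 1.9338229326048033
[[0.0, -8.8, -4.1], [0.0, -9.0, -3.4], [0.0, -9.3, -2.8], [-0.0, -9.4, -2.1], [-0.0, -9.6, -1.4], [-0.0, -9.6, -0.7], [-0.0, -9.7, -0.0], [-0.1, -9.6, 0.7], [-0.1, -9.6, 1.3], [-0.1, -9.5, 2.0], [-0.1, -9.3, 2.7], [-0.1, -9.1, 3.4], [-0.1, -8.8, 4.0], [-0.1, -8.5, 4.6], [-0.1, -8.1, 5.2], [-0.2, -7.7, 5.8], [-0.2, -7.3, 6.3], [-0.2, -6.8, 6.8], [-0.2, -6.3, 7.3], [-0.2, -5.8, 7.7], [-0.2, -5.2, 8.1], [-0.2, -4.6, 8.5], [-0.2, -4.0, 8.8], [-0.2, -3.4, 9.1], [-0.2, -2.7, 9.3], [-0.2, -2.0, 9.4], [-0.2, -1.4, 9.6]]
```

The opening is 13.8 mm on a 16 mm bar and the grasp sits about 7 mm high, so I'll regrip deeper.

Request:
{"method": "step_arm", "body": {
  "travel": [
    [0,0,0],
    [0,0,0],
    [0,-3,5],
    [0,0,6],
    [0,0,0],
    [0,0,0],
    [0,0,0]
  ],
  "roll": [0,0,0,0,0,0,0],
  "grip": 50
}}

```text
time_s: 7.7
position: [0.4709, 0.3845, 0.1753]
ee_rot: [-0.014, -0.051, 0.997, 0.053]
contact_force: [0.7, 0.2, -0.4]
finger_gap: 0.05
gripper_force: 0.0
```

Request:
{"method": "step_arm", "body": {
  "travel": [
    [0,0,0],
    [0,0,0],
    [0,0,0],
    [0,0,0],
    [0,0,0],
    [0,0,0]
  ],
  "roll": [0,0,0,0,0,0],
  "grip": 0
}}

```text
time_s: 8.3
position: [0.4711, 0.3848, 0.1758]
ee_rot: [-0.014, -0.052, 0.997, 0.054]
contact_force: [-0.4, 1.6, 0.9]
finger_gap: 0.0139
gripper_force: 58.4
```

```bash
python3 - <<'E'
from h import *
from plant import manip,eyes
s=manip.observe();x,y,z,X=arc(s);print(x,y,z,np.hypot(x-60,z-74),np.arctan2(z-74,60-x),s['finger_gap'],s['contact_force'])
d=eyes.get_image('side');cv2.imwrite('pics/s3.png',d['color'][70:210,180:360,::-1].repeat(4,0).repeat(4,1))
E
```

```text
109.94525504778619 4.4178901321445245 194.41115662907194 130.35864045984565 1.9639867006181202 0.013899368044324362 [-0.41035836  1.59899915  0.88506448]
```

View pics/s3.png

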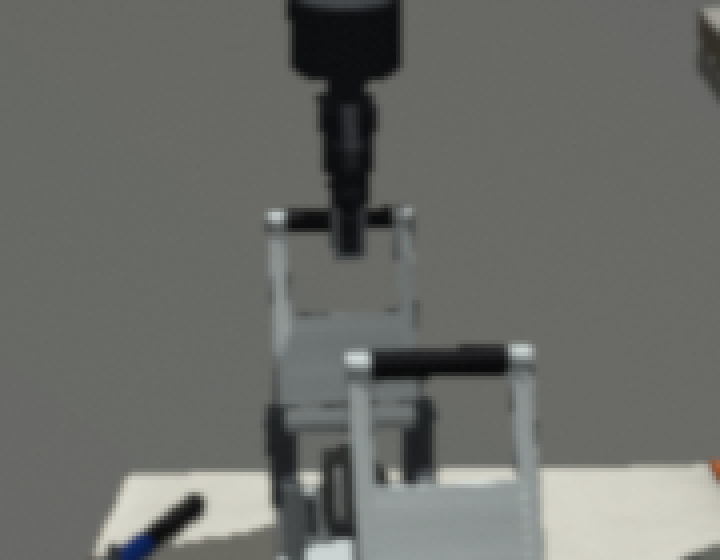

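The pads are around the middle of the bar, at (347,225) in the crop. Now I'll swing the leaf over.

Request:
{"method": "step_arm", "body": {
  "travel": [
    [0,-8.8,-4.1],
    [0,-9,-3.4],
    [0,-9.3,-2.8],
    [0,-9.4,-2.1],
    [0,-9.6,-1.4],
    [0,-9.6,-0.7],
    [0,-9.7,0],
    [-0.1,-9.6,0.7],
    [-0.1,-9.6,1.3],
    [-0.1,-9.5,2],
    [-0.1,-9.3,2.7],
    [-0.1,-9.1,3.4],
    [-0.1,-8.8,4],
    [-0.1,-8.5,4.6],
    [0,0,0]
  ],
  "roll": [0,0,0,0,0,0,0,0,0,0,0,0,0,0,0]
}}

```text
time_s: 9.85
position: [0.4848, 0.2544, 0.1562]
ee_rot: [-0.014, -0.051, 0.997, 0.052]
contact_force: [0.4, -5.4, 5.8]
finger_gap: 0.014
gripper_force: 59.0
```

```bash
cat >nx.py <<'E'
from h import *
from plant import manip
import sys
s=manip.observe();x,y,z,X=arc(s);M=tool(s);z+=5
print(M.round(3).tolist(),s['position'],s['contact_force'],s['finger_gap'],s['joint_pos']);pa=np.arctan2(z-74,60-x);print(x,y,z,np.hypot(x-60,z-74),pa)
aa=np.linspace(pa,0,int(sys.argv[1])+1)
P=np.array([(60-135*np.cos(a))*X+[0,0,(74+135*np.sin(a))/1000*1000] for a in aa])
P[0]=x*X+[0,0,z]
print((np.diff(P,axis=0)@M).round(1).tolist())
E
python3 nx.py 14
```

```text
[[-0.994, -0.099, -0.033], [-0.102, 0.99, 0.102], [0.023, 0.105, -0.994]] [0.48476699 0.2543955  0.15624732] [ 0.3758053  -5.41842373  5.84597588] 0.01401551219945611 [ 0.30759214  0.18616584 -0.30960417  1.07600074  0.10729788  0.20617157]
-21.070615194872893 4.175167785240535 179.83976680151315 133.32104441787814 0.9171493682789215
[[-0.1, -8.3, 3.4], [-0.2, -7.1, 5.3], [-0.2, -6.7, 5.8], [-0.2, -6.3, 6.2], [-0.2, -5.9, 6.6], [-0.2, -5.4, 7.0], [-0.2, -5.0, 7.3], [-0.2, -4.5, 7.6], [-0.2, -4.0, 7.9], [-0.2, -3.4, 8.1], [-0.2, -2.9, 8.4], [-0.2, -2.3, 8.5], [-0.2, -1.8, 8.7], [-0.2, -1.2, 8.8]]
```

The swing is tracking the arc with low forces. I'll continue in two parts.

Request:
{"method": "step_arm", "body": {
  "travel": [
    [-0.1,-8,3.8],
    [-0.2,-7.1,5.3],
    [-0.2,-6.7,5.8],
    [-0.2,-6.3,6.2],
    [-0.2,-5.9,6.6],
    [-0.2,-5.4,7],
    [-0.2,-5,7.3],
    [-0.2,-4.5,7.6],
    [-0.2,-4,7.9],
    [-0.2,-3.4,8.1],
    [0,0,0]
  ],
  "roll": [0,0,0,0,0,0,0,0,0,0,0]
}}

```text
time_s: 10.95
position: [0.4897, 0.2071, 0.0847]
ee_rot: [-0.014, -0.051, 0.997, 0.052]
contact_force: [-1.0, -4.6, -0.2]
finger_gap: 0.0139
gripper_force: 58.8
```

```bash
python3 nx.py 6
```

```text
[[-0.994, -0.1, -0.034], [-0.104, 0.989, 0.103], [0.023, 0.106, -0.994]] [0.48972917 0.20712923 0.08466407] [-1.02321665 -4.59332276 -0.16088281] 0.013940406193203426 [ 0.21858678  0.23779421 -0.41477497  0.9292696   0.1083944   0.11549199]
-68.62526859529376 4.099057144232175 108.25318397907965 133.1080025164383 0.2602620329248819
[[-0.1, -3.7, 4.8], [-0.1, -1.7, 5.6], [-0.1, -1.5, 5.7], [-0.1, -1.2, 5.7], [-0.1, -1.0, 5.8], [-0.1, -0.7, 5.8]]
```

Request:
{"method": "step_arm", "body": {
  "travel": [
    [-0.1,-2.2,5],
    [-0.1,-1.7,5.6],
    [-0.1,-1.5,5.6],
    [-0.1,-1.2,5.7],
    [-0.1,-1,5.8],
    [-0.1,-0.6,3],
    [0,0,1.5],
    [0,0,0],
    [0,0,0]
  ],
  "roll": [0,0,0,0,0,0,0,0,0]
}}

```text
time_s: 11.85
position: [0.4902, 0.2026, 0.0527]
ee_rot: [-0.014, -0.051, 0.997, 0.052]
contact_force: [-0.9, -5.4, -1.3]
finger_gap: 0.0138
gripper_force: 58.8
```

```bash
python3 nx.py 1
```

```text
[[-0.994, -0.101, -0.033], [-0.104, 0.989, 0.103], [0.023, 0.106, -0.994]] [0.49022995 0.20262643 0.05265439] [-0.89973909 -5.38573777 -1.28376007] 0.013796090779281543 [ 0.21023562  0.27470234 -0.44711821  0.86027482  0.10789705  0.10675787]
-73.1496263826213 4.105703442858833 76.24445324742464 133.1685419917614 0.016855028141291018
[[-0.1, -2.1, 2.0]]
```

Request:
{"method": "step_arm", "body": {
  "travel": [
    [0,0,1],
    [0,0,1],
    [0,0,0],
    [0,0,0]
  ],
  "roll": [0,0,0,0]
}}

```text
time_s: 12.25
position: [0.4902, 0.2026, 0.0507]
ee_rot: [-0.014, -0.051, 0.997, 0.052]
contact_force: [-1.4, -7.0, -0.8]
finger_gap: 0.014
gripper_force: 58.8
```

Request:
{"method": "step_arm", "body": {
  "travel": [
    [0,0,1],
    [0,0,1],
    [0,0,0],
    [0,0,0]
  ],
  "roll": [0,0,0,0]
}}

```text
time_s: 12.65
position: [0.4903, 0.2026, 0.0496]
ee_rot: [-0.014, -0.051, 0.997, 0.052]
contact_force: [-2.0, -8.2, 5.3]
finger_gap: 0.0143
gripper_force: 59.3
```

Request:
{"method": "step_arm", "body": {
  "travel": [
    [0,0,1],
    [0,0,0]
  ],
  "roll": [0,0]
}}

```text
time_s: 12.85
position: [0.4903, 0.2026, 0.0495]
ee_rot: [-0.014, -0.051, 0.997, 0.052]
contact_force: [-4.6, -10.0, 11.0]
finger_gap: 0.0144
gripper_force: 59.9
```

Request:
{"method": "step_arm", "body": {
  "travel": [
    [0,0,0],
    [0,0,0],
    [0,0,0],
    [0,0,0]
  ],
  "roll": [0,0,0,0],
  "grip": 40
}}

```text
time_s: 13.25
position: [0.4904, 0.2044, 0.0481]
ee_rot: [-0.014, -0.052, 0.997, 0.054]
contact_force: [-0.7, -0.4, 1.0]
finger_gap: 0.0404
gripper_force: 0.0
```

Request:
{"method": "step_arm", "body": {
  "travel": [
    [0,0,-10],
    [0,0,-15],
    [0,0,-25],
    [0,0,-30],
    [0,0,-40],
    [0,0,-30],
    [0,0,0],
    [0,0,0]
  ],
  "roll": [0,0,0,0,0,0,0,0]
}}

```text
time_s: 14.05
position: [0.496, 0.1883, 0.1986]
ee_rot: [-0.013, -0.051, 0.997, 0.054]
contact_force: [-0.3, 0.3, -0.5]
finger_gap: 0.0404
gripper_force: 0.0
```

```bash
python3 - <<'E'
from h import *
from plant import manip,eyes
d=eyes.get_image('scene');cv2.imwrite('pics/s4.png',d['color'][60:360,150:400,::-1].repeat(2,0).repeat(2,1))
s=manip.observe();print(s['contact_force'],s['time_s'])
p=pts(d,d['color'].max(2)<60);q=p[(np.abs(p[:,2]-.078)<.02)&(np.hypot(p[:,0]-.487,p[:,1]-.198)<.045)];print(len(q),np.median(q,0) if len(q) else 0)
E
```

```text
[-0.07808291 -0.26859098 -0.48237732] 14.1
177 [0.48720907 0.19407794 0.08022129]
```

View pics/s4.png

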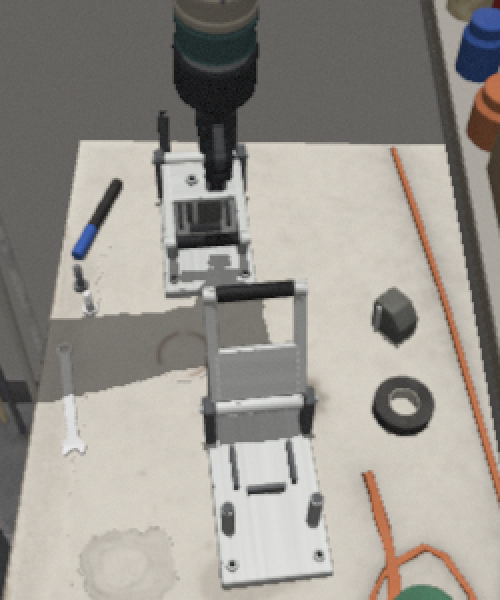

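The leaf is closed, with its bar at (207,238) in the crop and the bar top at about 80 mm, against 82 mm expected. The empty jig's leaf is still open and the gripper is clear.

```bash
python3 -c "
from plant import manip
print(manip.job_done())"
```

```text
the job is handed in; nothing more can be done
None
```

The loaded jig's leaf is lowered gently onto its rest posts and released, the empty jig's leaf is still open, and the job was handed in at about 14 s (no verdict was returned).

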